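# Open the blue push-to-open sample locker

## Robot

A 6-joint arm with a two-finger parallel gripper is mounted at the origin on a cart in front of the work surface, level with it; the furniture and walls round the work are solid. World frame = base frame: x ahead of the robot, y to its left, z up, the work surface at z = 0. Lengths are in m, angles in rad, forces in N, time in s.
With the tool pointing down it reaches from about 0.35 to 0.975 m from the base axis. Payload 4.9 kg.
Tool frame: the origin (TCP) lies at the very end of the fingers, on their centre line; the grasp point (between the pads) lies 19 mm behind it; z points along the fingers, y is the line along which they close (so a half turn about z gives the same grasp; the last joint's range is limited). The gripper opens to 85 mm and grips with 20 to 120 N. Pads are 22 mm wide; open, the fingers measure 114 mm over their backs; the gripper's body (76 mm by 85 mm) begins 54 mm behind the grasp point. The pads swing forward as they close: fully open they stand 13 mm farther back than shut.
Start: joints at [-0.119, 0.053, 1.613, -0, 1.476, -0.119], TCP at [0.625, 0, 0.231] pointing down, gripper open.
Joint ranges: [-3.01, 3.01], [-1.01, 2.22], [0.06, 2.58], [-1.02, 4.17], [0.09, 2.62], [-3.14, 3.14]. Speed limits (rad/s): [2.57, 2.57, 3.14, 3.14, 3.14, 3.14].

## Interface

Orientations are given as a unit quaternion [w, x, y, z].
In Python, from plant import manip, vision, order gives the robot as it stands.
- The arm moves only by the tool play_rows, never from a script. Its argument "steps" is a list that holds one entry, the list of rows, each a list of 6 numbers: the shift along the tool's x, y, z in mm, then the turn, a rotation vector about the tool's x, y, z in degrees. A call has 1 to 12 rows; each row is the pose to reach, as a shift and turn from the pose commanded when the call began, along the tool's axes at that moment; what a row does not reach only later rows make up. A row lasts 1/12 s, in which the tool goes at most 41.7 mm and 7.16 degrees, less where a joint would pass 70% of its speed; a pose out of reach is approached as far as the arm can. A call with a gripper value outside its range is refused whole. "claw" is the gripper's target within -1 to 1 (fully open at 1, half-way at 0, shut at -1), set as the call begins (left out, the last holds). The fingers move at their own pace and stop on an object; the grip force is fixed at half the most. Time passes only in rows, so rows that repeat a pose let the fingers close. It gives the time, the measured TCP pose, the force, the opening and the grip force at its end, in the units of the state.
- manip.state(): the state, without advancing time (a new reading comes with each control period).
- vision.grab_frame(name): name is "scene" or "side" or "wrist"; returns (picture, depth): 480x640x3 uint8, blue, green, red; 480x640 float32, m along the optical axis (not along the pixel's ray), 0 where there is no reading.
- vision.camera_info(name): a dict with "K" (3x3 intrinsics, pixels), "eye" and "orientation" of the camera in the world; the wrist camera has in their place "T_tool_cam" (4x4, takes a point from camera to tool coordinates, whose origin is the TCP and whose axes are the flange's). Camera axes: x right, y down, z forward; pixel columns grow to the right and rows downward; lengths in m; the calibration is good to about 2 mm. A picture is of the moment at which its call begins: read the wrist's pose just before it. camera_info takes no time and is no camera call.
- order.job_done(): hands the job in; it is judged then, once.
The state is a dict: "time": time; "joint_pos": joint angles; "joint_vel": joint speeds; "joint_efforts": joint torques, N m; "tool_pos": TCP position; "tool_rot": TCP orientation; "contact_force": force on the tool from outside, world axes, zero at the start; "ft_torque": the same for the moment, N m; "gripper_width": opening from 0.0 (shut) to 1.0 (fully open); "grasp_force": force on a finger pad.
Only numpy, scipy, OpenCV 4.12 (cv2) and the standard library are available. Lean on these libraries where they do the work, as an engineer would, in place of code of your own. Each camera call takes 0.05 s, during which the arm holds its last target. There are 200 camera calls.

## Task

Open the little bench locker with the blue door so that the bottle inside can be got at: push its door in at the black dot until the catch lets go and the door springs ajar, then swing the door wide open, about a right angle, and leave it standing open. Leave the grey-doored locker shut, and do not knock over or shove the beaker or the red-lidded cup.

Things in the scene. Friction and masses are not known exactly. Their poses are not given: they have to be found in the camera images.
- locker_blue: white locker with the blue door, 140 wide x 130 deep x 155 mm high, fixed to the worktop; origin: centre of its underside, x axis into the locker (away from the robot), z up. Inside, only in the lowest 60 mm, sit the catch and a sprung plunger, and a steel hook on the door's inner side reaches 37 mm behind its mid-plane; higher up the door's inner face is bare
- blue_push (a point): centre of the black dot (20 mm across) on the front face of the blue door, where it is pushed; moves with the door. The door is an upright panel, 134 wide x 143 high x 10 mm thick, top edge 155 mm above the worktop. The dot lies 110 mm above the worktop, 112 mm from the hinge axis and 22 mm from the free edge, 6 mm in front of the door's mid-plane
- blue_hinge (a point): point on the blue door's upright hinge axis, level with the door's top (155 mm up); fixed to the locker. x points into the locker, y along its front to the robot's left, z up. The axis is in the door's mid-plane at its left edge: the shut door runs 134 mm along -y, front face at x = -5 mm, inner face at x = +5 mm; the locker's rim and roof begin at x = +14 mm
- blue_door (a joint): opening angle, rad: 0 shut, stops at -0.065 and 1.8. Opens clockwise from above: free edge toward the robot, then left. Pushed in past -0.04 (4.5 mm at the dot, about 5 N) the catch frees; let go, it springs ajar to 0.5 to 0.6, free edge 75 to 85 mm off the rim: a fingertip fits down behind it from above. Then it swings easily (1 N) and stays where left
- grey_door (a joint): opening angle of the like door, grey, of the second, otherwise equal locker: 0 shut; same catch. The two lockers may stand either way round. It is to stay shut
- beaker_mid (a point): centre of a loose clear beaker, 56 mm across, 76 mm high; leave it alone
- red_cup_mid (a point): centre of a loose small cup with a red lid, 35 x 43 mm, 24 mm high; leave it alone

How it is judged:
On the way:
1. the blue door has been pushed in, its catch has let go and it stands ajar (value of joint blue_door between 0.3 and 1 rad), for 0.1 s.
At the end, for the whole second after the job is handed in: the blue door stands still, open by at least 1.35 rad (77 degrees), and the grey door is shut (within 0.05 rad) (value of joint blue_door above 1.35 rad and velocity of joint blue_door between -0.05 and 0.05 rad/s and value of joint grey_door below 0.05 rad); the robot touches nothing.
It fails at once if the grey door's catch is released (value of joint grey_door above 0.08 rad).
It fails at once if the beaker is knocked over or shoved (20 mm) (distance of beaker_mid from where it was at the start of the episode above 0.02 m or angle between beaker_mid's own z axis and vertical above 0.3 rad).
It fails at once if the red-lidded cup is knocked over or shoved (20 mm) (distance of red_cup_mid from where it was at the start of the episode above 0.02 m or angle between red_cup_mid's own z axis and vertical above 0.3 rad).
It also fails if it takes over 45 s, if anything falls off the work surface, if the arm or the gripper's body presses on something with over 40 N, if the wrist force passes 120 N, or if a joint passes its speed limit or range.

## Working session

There is one attempt and no reset: what is moved stays moved. The work goes in short steps, Python scripts to look and compute and a tool call to move; the robot and the scene stay as the last step left them, time stands still between calls to the robot, and variables do not carry over. Pictures are saved under pics/ and viewed, at most 10 in all, crops included, and the job is handed in when it is done.

Besides the shell and the picture viewer there is one more tool, called in YAML: its name, and indented under it one key for each argument. play_rows: Moves the arm, as the interface text tells. Its arguments: {"type":"object","properties":{"steps":{"type":"array"},"claw":{"type":"number"}},"required":["steps"]}

```bash
mkdir -p pics; cat > h.py <<'E'
import sys; sys.path.insert(0,'.')
import numpy as np, cv2
from scipy.spatial.transform import Rotation as R
from plant import manip, vision, order
def cam(name):
    c=vision.camera_info(name); 
    return c
def pts(name,d):
    c=vision.camera_info(name);K=np.array(c['K'])
    q=np.array(c['orientation'])
    Rm=q if q.shape==(3,3) else R.from_quat(q,scalar_first=True).as_matrix()
    v,u=np.mgrid[:480,:640]
    p=np.stack([(u-K[0,2])*d/K[0,0],(v-K[1,2])*d/K[1,1],d],-1)
    return p@Rm.T+np.array(c['eye'])
E
python3 - <<'E'
from h import *
for n in ('scene','side'):
    im,d=vision.grab_frame(n); cv2.imwrite(f'pics/{n}0.png',im); np.save(f'{n}0.npy',d); print(n,cam(n))
s=manip.state(); print(s)
E
```

```text
scene {'K': array([[448.33133488,   0.        , 322.90256642],
       [  0.        , 448.33133488, 245.81946059],
       [  0.        ,   0.        ,   1.        ]]), 'eye': array([-0.33677443, -0.5819063 ,  0.54179013]), 'orientation': array([-0.48581309,  0.73388216, -0.39849597,  0.25807669])}
side {'K': array([[519.02855909,   0.        , 310.2507964 ],
       [  0.        , 519.02855909, 241.96351504],
       [  0.        ,   0.        ,   1.        ]]), 'eye': array([-0.41555527,  0.29923769,  0.98018439]), 'orientation': array([ 0.23948816, -0.53215877,  0.73607794, -0.3429894 ])}
{'time': 0.1, 'joint_pos': array([-1.18981586e-01,  5.33088468e-02,  1.61420839e+00,  7.38824940e-06,
        1.47601400e+00, -1.19000562e-01]), 'joint_vel': array([-0.00147895, -0.00174919, -0.00351942, -0.00070475, -0.00093898,
        0.00142568]), 'joint_efforts': array([ 6.14647306e-04, -3.94903493e+01, -3.71363103e+01, -4.52310599e-05,
        3.99340541e-03, -4.17574097e-05]), 'tool_pos': array([6.24410550e-01, 8.44618142e-05, 2.30143926e-01]), 'tool_rot': array([-7.64181981e-04,  7.07099990e-01,  7.07112908e-01, -5.96291956e-04]), 'contact_force': array([ 0.8079732 ,  0.29355951, -0.0639483 ]), 'ft_torque': array([ 0.05800095, -0.01259781,  0.00505505]), 'grasp_force': 0.0, 'gripper_width': 0.997054787470243}
```

View pics/scene0.png

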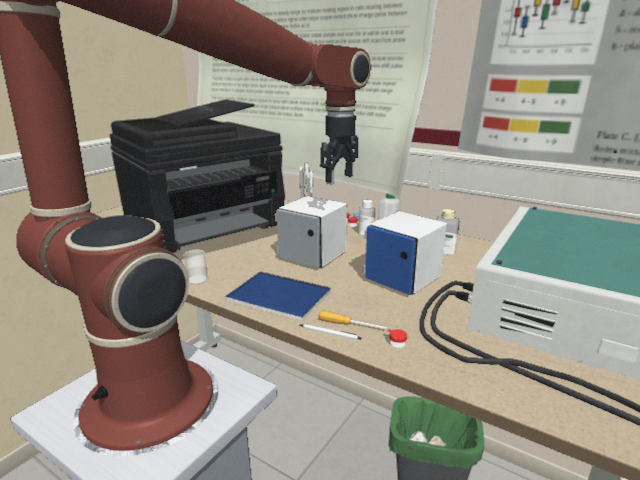

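View pics/side0.png

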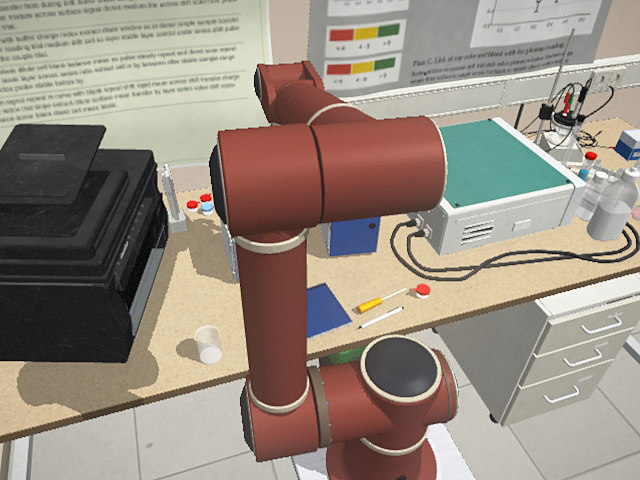

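The scene view shows the blue locker with its door at about (367–415, 230–290) and the dot at (404, 255). The grey locker is to its left at (280–345, 200–265), the beaker is at (195, 265) and the red cup is at (398, 338). In the side view the arm hides most of the blue locker.

```bash
python3 - <<'E'
from h import *
im=cv2.imread('pics/scene0.png');d=np.load('scene0.npy');P=pts('scene',d)
hsv=cv2.cvtColor(im,cv2.COLOR_BGR2HSV)
m=(hsv[...,0]>100)&(hsv[...,0]<130)&(hsv[...,1]>120)
b=np.zeros_like(m);b[220:300,355:425]=1;m&=b&(d>0)
q=P[cv2.erode(m.astype(np.uint8),np.ones((3,3)))>0]
c=np.median(q,0);q=q[np.linalg.norm(q-c,axis=1)<.12]
n=np.linalg.svd(q-q.mean(0),full_matrices=False)[2][2];print('door plane',q.mean(0),n,((q-q.mean(0))@n).std())
t=np.array([-n[1],n[0],0]);t/=np.linalg.norm(t)
s=q@t;print('t',t,'extent',np.percentile(s,[0,1,99,100]),'z',np.percentile(q[:,2],[0,1,99,100]))
for nm,(u,v) in dict(dot=(404,255),roof=(408,225),cup=(398,334),cupb=(398,342),beaker=(195,260),beakl=(187,265),beakr=(204,265),grey=(300,240),gdot=(311,233),table=(340,290)).items(): print(nm,P[v-1:v+2,u-1:u+2].reshape(-1,3).mean(0).round(4))
cv2.imwrite('pics/crop.png',cv2.resize(im[190:310,260:460],None,fx=4,fy=4,interpolation=cv2.INTER_CUBIC))
E
```

```text
door plane [ 0.56266636 -0.17641769  0.08800518] [-9.86653002e-01  1.62835987e-01  5.42861859e-04] 0.001632662434018966
t [-0.16283601 -0.98665315  0.        ] extent [0.01403389 0.01776369 0.14274937 0.14418269] z [0.0170733  0.02005393 0.15464511 0.15659369]
dot [ 0.5547 -0.2165  0.1107]
roof [ 0.6311 -0.1901  0.1553]
cup [ 0.3738 -0.2895  0.0244]
cupb [ 0.3612 -0.2959  0.0152]
beaker [0.3357 0.2483 0.0684]
beakl [0.3251 0.2682 0.0537]
beakr [0.3603 0.2462 0.0451]
grey [0.5568 0.0836 0.0814]
gdot [ 0.4578 -0.0227  0.1569]
table [ 0.5033 -0.0752  0.0008]
```

View pics/crop.png

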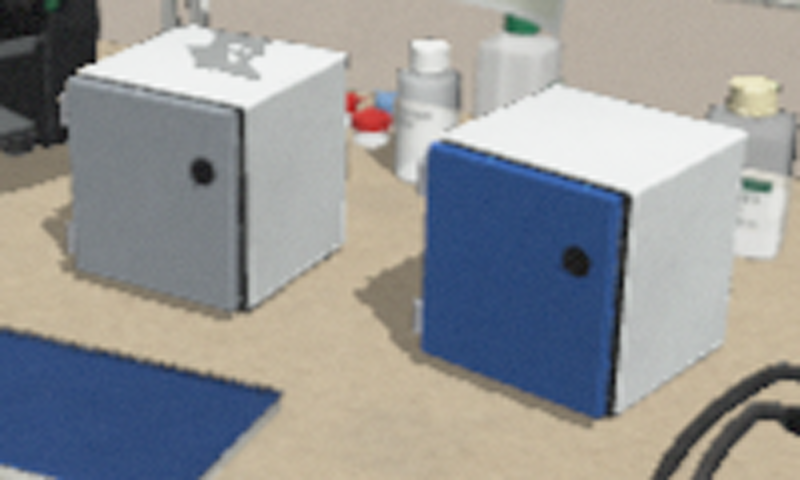

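The crop confirms the dot on the blue door at crop (575, 262), which is full-frame (404, 255). The hinge is on the left, and the grey locker is well clear. Next I move in front of the dot with the gripper shut.

play_rows:
  steps:
    - [[-207,-126,0,0,0,9.4],[-207,-126,0,0,0,9.4],[-207,-126,0,0,0,9.4],[-207,-126,0,0,0,9.4],[-207,-126,0,0,0,9.4],[-207,-126,0,0,0,9.4],[-207,-126,0,0,0,9.4],[-207,-126,125,0,0,9.4],[-207,-126,125,0,0,9.4],[-207,-126,125,0,0,9.4],[-207,-126,125,0,0,9.4],[-207,-126,125,0,0,9.4]]
  claw: -1

```text
time: 1.1
tool_pos: [0.497, -0.2055, 0.1036]
tool_rot: [-0.003, 0.763, 0.647, -0.001]
contact_force: [0.5, -0.1, 1.3]
gripper_width: 0.004
grasp_force: 0.0
```

play_rows:
  steps:
    - [[0,20,0,0,0,0],[0,30,0,0,0,0],[0,35,0,0,0,0],[0,38,0,0,0,0],[0,38,0,0,0,0]]

```text
time: 1.52
tool_pos: [0.5384, -0.2142, 0.1103]
tool_rot: [0.002, 0.762, 0.647, 0.0]
contact_force: [-4.9, -0.6, 5.3]
gripper_width: -0.0
grasp_force: 3.9
```

```bash
python3 - <<'E'
from h import *
im,d=vision.grab_frame('scene'); cv2.imwrite('pics/s1.png',cv2.resize(im[130:310,300:500],None,fx=3,fy=3))
print(manip.state()['tool_pos'],manip.state()['contact_force'])
E
```

```text
[ 0.53825032 -0.21418212  0.11033987] [-4.20961742 -0.04962547  5.78629942]
```

View pics/s1.png

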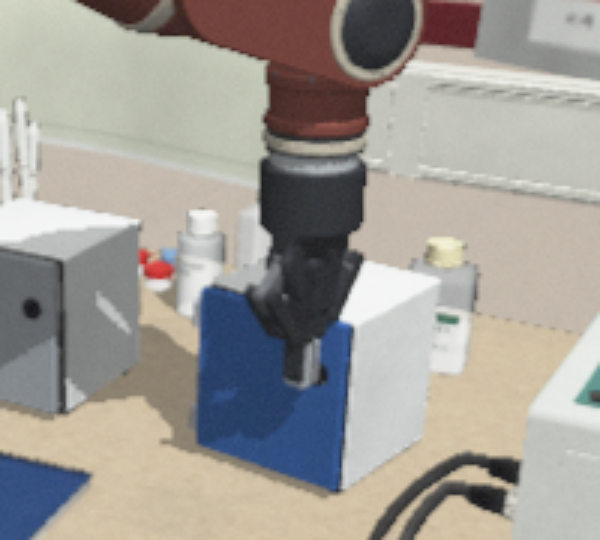

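The knuckles are riding on the door's top edge, shown by the upward force and the rise in z. I'll back off and tilt the tool so the fingertip leads.

play_rows:
  steps:
    - [[0,-25,0,0,0,0],[0,-50,0,0,0,0],[0,-50,0,-7,0,0],[0,-50,0,-14,0,0],[0,-50,0,-21,0,0],[0,-50,0,-28,0,0],[0,-50,0,-35,0,0],[0,-50,0,-40,0,0],[0,-50,0,-40,0,0],[0,-50,0,-40,0,0],[0,-50,0,-40,0,0]]

```text
time: 2.48
tool_pos: [0.4887, -0.2062, 0.1093]
tool_rot: [0.262, 0.716, 0.608, 0.221]
contact_force: [1.4, -0.1, 0.8]
gripper_width: -0.003
grasp_force: 0.0
```

play_rows:
  steps:
    - [[0,15.3,12.9,0,0,0],[0,30.6,25.7,0,0,0],[0,34.5,28.9,0,0,0],[0,36.8,30.9,0,0,0],[0,36.8,30.9,0,0,0]]

```text
time: 2.9
tool_pos: [0.5358, -0.2133, 0.1076]
tool_rot: [0.261, 0.716, 0.608, 0.221]
contact_force: [-3.6, 0.8, 2.5]
gripper_width: 0.001
grasp_force: 1.6
```

play_rows:
  steps:
    - [[0,1.5,1.3,0,0,0],[0,3.1,2.6,0,0,0],[0,3.1,2.6,0,0,0]]

```text
time: 3.15
tool_pos: [0.5387, -0.2137, 0.1068]
tool_rot: [0.261, 0.717, 0.608, 0.221]
contact_force: [-2.8, -0.5, 2.9]
gripper_width: -0.003
grasp_force: 1.8
```

play_rows:
  steps:
    - [[0,1.5,1.3,0,0,0],[0,3.1,2.6,0,0,0],[0,3.1,2.6,0,0,0]]

```text
time: 3.4
tool_pos: [0.5425, -0.2144, 0.1064]
tool_rot: [0.261, 0.717, 0.608, 0.221]
contact_force: [-4.4, -1.5, 1.5]
gripper_width: 0.003
grasp_force: 1.8
```

play_rows:
  steps:
    - [[0,0.8,0.6,0,0,0],[0,1.5,1.3,0,0,0],[0,1.5,1.3,0,0,0]]

```text
time: 3.65
tool_pos: [0.5444, -0.2147, 0.1063]
tool_rot: [0.261, 0.717, 0.608, 0.221]
contact_force: [-4.2, -1.2, 2.3]
gripper_width: 0.0
grasp_force: 1.9
```

play_rows:
  steps:
    - [[0,0.8,0.6,0,0,0],[0,1.5,1.3,0,0,0],[0,1.5,1.3,0,0,0]]

```text
time: 3.9
tool_pos: [0.5463, -0.215, 0.1061]
tool_rot: [0.261, 0.717, 0.608, 0.221]
contact_force: [-4.1, -0.9, 1.5]
gripper_width: -0.0
grasp_force: 1.9
```

play_rows:
  steps:
    - [[0,0.8,0.6,0,0,0],[0,1.5,1.3,0,0,0],[0,1.5,1.3,0,0,0]]

```text
time: 4.15
tool_pos: [0.5483, -0.2153, 0.106]
tool_rot: [0.261, 0.717, 0.608, 0.221]
contact_force: [-4.5, -1.9, 0.8]
gripper_width: 0.002
grasp_force: 2.0
```

```bash
python3 - <<'E'
from h import *
im,d=vision.grab_frame('scene'); cv2.imwrite('pics/s2.png',cv2.resize(im[160:310,330:480],None,fx=4,fy=4))
P=pts('scene',d)
ex=np.array([.98665,-.16284,0]);tt=np.array([-.16284,-.98665,0])
hsv=cv2.cvtColor(im,cv2.COLOR_BGR2HSV)
m=(hsv[...,0]>100)&(hsv[...,0]<130)&(hsv[...,1]>120)
b=np.zeros_like(m);b[220:300,355:425]=1
q=P[cv2.erode((m&b&(d>0)).astype(np.uint8),np.ones((3,3)))>0];q=q[q[:,2]>.02]
print(len(q),np.polyfit(q@tt,q@ex,1), np.polyval(np.polyfit(q@tt,q@ex,1),[.0113,.123]))
E
```

```text
1121 [-0.03741567  0.58399464] [0.58357184 0.57939251]
```

View pics/s2.png

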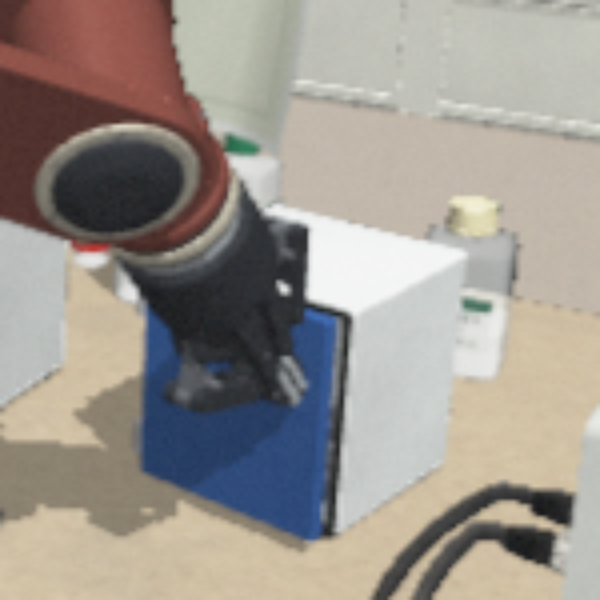

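The door is already slightly open (about +0.04 rad) against my finger, so the first push freed the catch. I'll pull back quickly and check whether it stands ajar.

play_rows:
  steps:
    - [[0,-32,-26.8,0,0,0],[0,-64,-53.6,0,0,0],[0,-96,-80.4,0,0,0],[0,-115,-96,0,0,0],[0,-115,-96,0,0,0],[0,-115,-96,0,0,0],[0,-115,-96,0,0,0]]

```text
time: 4.78
tool_pos: [0.4022, -0.1914, 0.1056]
tool_rot: [0.26, 0.717, 0.608, 0.221]
contact_force: [-1.5, 3.1, -3.5]
gripper_width: -0.001
grasp_force: 0.0
```

```bash
python3 - <<'E'
from h import *
im,d=vision.grab_frame('scene'); cv2.imwrite('pics/s3.png',cv2.resize(im[150:350,300:500],None,fx=3,fy=3))
P=pts('scene',d)
ex=np.array([.98665,-.16284,0]);tt=np.array([-.16284,-.98665,0])
hsv=cv2.cvtColor(im,cv2.COLOR_BGR2HSV)
m=(hsv[...,0]>100)&(hsv[...,0]<130)&(hsv[...,1]>120)
b=np.zeros_like(m);b[210:310,345:425]=1
q=P[cv2.erode((m&b&(d>0)).astype(np.uint8),np.ones((3,3)))>0];q=q[q[:,2]>.02]
A,B=q@tt,q@ex
p=np.polyfit(A,B,1);print(len(q),p,np.arctan(-p[0]),np.std(B-np.polyval(p,A)),A.min(),A.max(),B.min())
print(manip.state()['tool_pos'])
E
```

```text
969 [-0.60631746  0.58724494] 0.5450517494475324 0.0014791912087309476 0.019774228832362573 0.12402166129211525 0.5118669515798773
[ 0.40211612 -0.19095168  0.10477261]
```

View pics/s3.png

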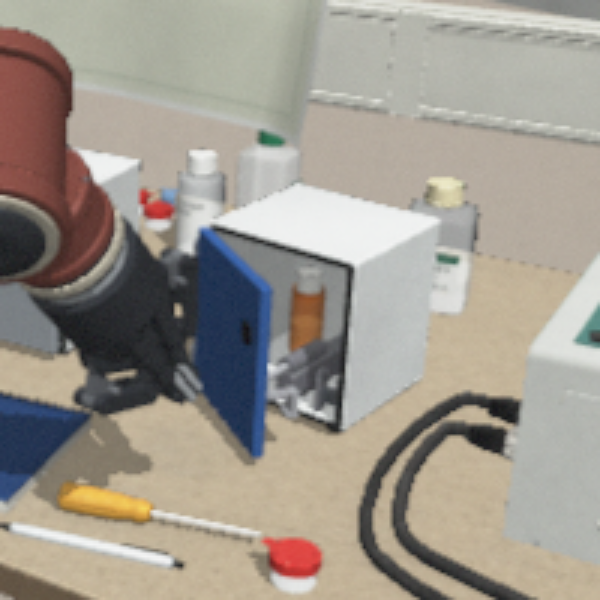

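The door stands at about 0.545 rad: its free edge is at crop x≈265, with an open gap between it and the rim. Next I raise the tool, straighten it, and come down behind the free edge.

play_rows:
  steps:
    - [[0,26,-31,0,0,0],[0,52,-62,0,0,0],[0,78,-93,0,0,0],[0,83.6,-99.6,7,0,0],[0,83.6,-99.6,14,0,0],[0,83.6,-99.6,21,0,0],[0,83.6,-99.6,28,0,0],[0,83.6,-99.6,35,0,0],[0,83.6,-99.6,40,0,0],[0,83.6,-99.6,40,0,0],[0,83.6,-99.6,40,0,0]]

```text
time: 5.75
tool_pos: [0.4029, -0.1907, 0.2326]
tool_rot: [-0.004, 0.762, 0.648, -0.001]
contact_force: [0.1, 0.2, -0.5]
gripper_width: 0.0
grasp_force: 0.0
```

play_rows:
  steps:
    - [[0,40,0,0,0,0],[0,80,0,0,0,0],[0,122,0,0,0,0],[0,122,0,0,0,0],[0,122,0,0,0,0],[0,122,0,0,0,0]]

```text
time: 6.25
tool_pos: [0.5217, -0.2114, 0.2348]
tool_rot: [-0.002, 0.762, 0.647, -0.0]
contact_force: [0.0, -0.2, 0.2]
gripper_width: -0.001
grasp_force: 0.0
```

play_rows:
  steps:
    - [[0,0,30,0,0,0],[0,0,60,0,0,0],[0,0,85,0,0,0],[0,0,110,0,0,0],[0,0,110,0,0,0],[0,0,110,0,0,0]]

```text
time: 6.75
tool_pos: [0.5208, -0.2112, 0.1258]
tool_rot: [-0.002, 0.763, 0.647, -0.0]
contact_force: [0.3, -1.7, 1.3]
gripper_width: 0.006
grasp_force: 0.0
```

play_rows:
  steps:
    - [[4,-10,0,0,0,0],[9,-20,0,0,0,0],[15,-29,0,0,0,0],[21,-37,0,0,0,0],[28,-45,0,0,0,0],[36,-52,0,0,0,0],[44,-58,0,0,0,0],[53,-64,0,0,0,0],[62,-68,0,0,0,0],[72,-72,0,0,0,0],[80,-75,0,0,0,0],[80,-75,0,0,0,0]]

```text
time: 7.75
tool_pos: [0.4612, -0.1189, 0.126]
tool_rot: [-0.001, 0.762, 0.648, -0.0]
contact_force: [0.3, -0.1, -0.6]
gripper_width: 0.001
grasp_force: 0.0
```

play_rows:
  steps:
    - [[8,-2,0,0,0,0],[16,-3,0,0,0,0],[22,-4,0,0,0,0],[22,-4,0,0,0,0],[22,-4,0,0,0,0]]

```text
time: 8.17
tool_pos: [0.4614, -0.0979, 0.1264]
tool_rot: [-0.001, 0.762, 0.647, -0.0]
contact_force: [-0.3, 0.2, 0.3]
gripper_width: 0.001
grasp_force: 0.0
```

play_rows:
  steps:
    - [[-15,0,0,0,0,0],[-30,0,0,0,0,0],[-30,0,-30,0,0,0],[-30,0,-65,0,0,0],[-30,0,-100,0,0,0],[-60,0,-120,0,0,0],[-60,0,-120,0,0,0],[-60,0,-120,0,0,0]]

```text
time: 8.83
tool_pos: [0.4523, -0.1588, 0.2481]
tool_rot: [0.001, 0.763, 0.646, 0.0]
contact_force: [-0.2, 1.1, -0.2]
gripper_width: 0.001
grasp_force: 0.0
```

```bash
python3 - <<'E'
from h import *
im,d=vision.grab_frame('scene'); cv2.imwrite('pics/s4.png',im)
P=pts('scene',d)
ex=np.array([.98665,-.16284,0]);tt=np.array([-.16284,-.98665,0])
hsv=cv2.cvtColor(im,cv2.COLOR_BGR2HSV)
m=(hsv[...,0]>100)&(hsv[...,0]<130)&(hsv[...,1]>100)
A,B=P@tt-.0113,P@ex-.5885
q=m&(d>0)&(P[...,2]>.03)&(P[...,2]<.165)&(np.hypot(A,B)<.16)
print(q.sum()); a,b=A[q],B[q]
v=np.linalg.svd(np.c_[a-a.mean(),b-b.mean()],full_matrices=False)[2][0]
v*=-np.sign(v[1]);print('theta',np.arctan2(-v[1],v[0]),a.min(),a.max(),b.min(),b.max(),manip.state()['tool_pos'],manip.state()['contact_force'])
E
```

```text
1791
theta 1.633634644838377 -0.01604345938149108 0.01956928195866406 -0.1363129166956727 0.00020852695521111908 [ 0.45159958 -0.15780805  0.24608632] [-0.6253285   0.16795938  0.5214676 ]
```

View pics/s4.png

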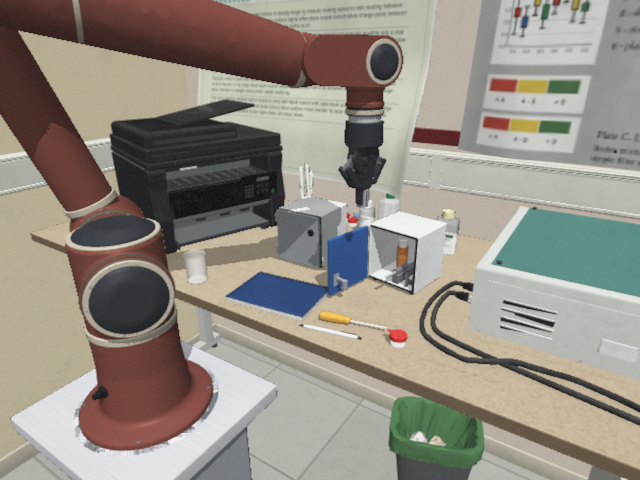

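The blue door (328–368, 230–290) stands open at about 1.63 rad and the arm is clear of it. The grey door is shut, and the beaker (195, 265) and cup (398, 338) haven't moved.

```bash
python3 -c "
from h import *
print(order.job_done())"
```

```text
the job is handed in; nothing more can be done
None
```

The blue door stands open at about 1.63 rad with the arm clear; the grey door is shut, the beaker and cup are where they were, and the job is handed in (no verdict returned).

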